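Refit the drive collar and tube carousel on a sample turntable

ROBOT

A 6-joint arm with a two-finger parallel gripper is mounted at the origin on a cart in front of the work surface, level with it; the furniture and walls round the work are solid. World frame = base frame: x ahead of the robot, y to its left, z up, the work surface at z = 0. Lengths are in m, angles in degrees, forces in N, time in s.
With the tool pointing down it reaches from about 0.25 to 0.725 m from the base axis. Payload 9.7 kg.
Tool frame: the origin (TCP) lies at the very end of the fingers, on their centre line; the grasp point (between the pads) lies 19 mm behind it; z points along the fingers, y is the line along which they close (so a half turn about z gives the same grasp; the last joint's range is limited). The gripper opens to 85 mm and grips with 20 to 120 N. Pads are 22 mm wide; open, the fingers measure 114 mm over their backs; the gripper's body (76 mm by 85 mm) begins 54 mm behind the grasp point. The pads swing forward as they close: fully open they stand 13 mm farther back than shut.
Start: joints at [75.573, 4.979, 10.078, 95.1, 0, 90], TCP at [0.137, 0.533, 0.231] pointing down, gripper open.
Joint ranges: [-179.16, 179.16], [-48.56, 103.87], [-65.8, 70.77], [-126.05, 130.52], [-82.76, 87.17], [-180, 180]. Speed limits (degrees/s): [127.2, 127.2, 147.25, 180, 180, 180].

INTERFACE

Orientations are given as a 3x3 rotation matrix whose columns are the frame's x, y, z axes.
In Python, from station import env, set_gripper, solver, readout, eyes, finish_job, finder gives the robot as it stands. Calls block until the motion is done:
- env.move_pose(position, orientation): joint-space move of the TCP to a pose.
- env.servo_line(position, orientation=None, rate=0.15, force_limit=None): straight line of the TCP; orientation=None keeps the orientation; rate is the mean speed in m/s. With force_limit (N) it stops when the force on the tool has changed by that much, and returns True; else False.
- env.movej(angles): joint-space move.
- set_gripper(opening, grasp_force=None): finger opening in m; grasp_force is the grip in N (None keeps the last); returns when the fingers have stopped.
- env.sleep(seconds).
- solver.ik(position, orientation): joint angles nearest the present ones, or None.
- readout.sense(): the state.
- eyes.get_image(name): name is "scene" or "top" or "wrist"; returns a dict with "img" (400x640x3 uint8, red, green, blue), "vfov" (degrees; the focal length in pixels is half the picture's height over the tangent of half this angle, whatever the lens; pixels are square), "cx", "cy" (the principal point, pixels), "R" (3x3) and "t" (3): a world point X has camera coordinates R X + t; the wrist camera has in their place "hand_eye" (4x4, takes a point from camera to tool coordinates, whose origin is the TCP and whose axes are the flange's). Camera axes: x right, y down, z forward; pixel columns grow to the right and rows downward; lengths in m; the calibration is good to about 2 mm. A picture is of the moment at which its call begins: read the wrist's pose just before it. There is no depth.
A pose or a line that the arm cannot do raises env.IKError and nothing moves.
- finish_job(): hands the job in; it is judged then, once.
Trained networks look in a picture, given as the dict that the camera call returned (one of the last four; its "shot" number tells which), for a name from the list of things; names that differ only in an ending like _2 or _b are one class to them, and where a whole thing is asked for, a point or a joint stands for the part that bears it (a point fixed in the world has none). Each returns a list of dicts, best first, with "p" (0 to 1); they miss things now and then, are a little off and sometimes report something else, mostly with a low value. They report only what shows in the picture. A call takes as long as a camera call.
- finder.search_frame(picture, label): "position" ([column, row] in pixels, amid what is visible of it).
- finder.mark_of(picture, label): "position" ([column, row] in pixels: a listed point, or the origin of a listed thing).
The state is a dict: "clock": time; "joints": joint angles; "joint_vel": joint speeds; "joint_torque": joint torques, N m; "tcp_pos": TCP position; "eef_rot": TCP orientation; "ft_force": force on the tool from outside, world axes, zero at the start; "ft_torque": the same for the moment, N m; "opening": finger opening in m; "grip_force": force on a finger pad.
Only numpy, scipy, OpenCV 4.12 (cv2) and the standard library are available. Lean on these libraries where they do the work, as an engineer would, in place of code of your own. Each camera call takes 0.05 s, during which the arm holds its last target. There are 200 camera calls.

TASK

The sample turntable has been taken apart for cleaning; put it back together. Set the black drive collar on the upright spindle, turn it until its flat meets the spindle's flat and slide it fully home on the flange; then put the white tube carousel on in the same way, flat to flat and with the collar's brass pin in its slot, so that it sits flush on the collar. Feel the parts into place rather than ramming them, leave both released and still, and do not shift or tip the sample cup and the brown bottle.

Things in the scene. Friction and masses are not known exactly. Their poses are not given: they have to be found in the camera images.
- turntable: Fixed drive base of a bench sample changer: low white housing 204 x 164 mm, 58 mm high, sloping control panel at its front (-x). Origin: centre of its underside; x points from the panel to the back, z up. On top, 12 mm behind its centre, are a round aluminium flange (60 mm across, 6 mm thick) and the steel spindle. A geared motor holds spindle and flange still; about 0.5 N m turns them.
- flange_seat (a point): On the spindle's axis at the flange's top face, 64 mm above the bench: the collar's underside rests here when home. The spindle's D-section starts here: 22 mm diameter, one flat 5 mm from the axis. The flat faces the panel (-x of the turntable) but may stand turned up to 60 degrees either way; that angle is NOT among the readings: find it by touch or look.
- spindle_shoulder (a point): On the axis at the top of the D-section, 48 mm above flange_seat, edge barely broken (0.4 mm): a collar at a wrong angle comes to rest on this shoulder; at the right angle it slides down.
- spindle_tip (a point): On the axis at the top of the spindle, 10 mm above spindle_shoulder: the end of a round pilot, 9.2 mm in diameter, chamfered to 6.4 mm at the tip, which enters the collar's bore at any angle. Spindle and drive pin are polished and greased, so the parts slip on them.
- drive_collar: Loose black ring, 58 mm outer diameter, 26 mm high, 0.14 kg, lying flat, pin up; grip it round the outside. Through bore a D: 23.6 mm diameter, flat 5.8 mm from the axis: 0.8 mm clearance on the spindle, about 5 degrees of play either way. Origin: centre of its underside; z up; x points from the axis square to the bore's flat, on the side of the flat and the pin.
- collar_pin (a point): Tip of the brass drive pin of the collar: 6 mm diameter, 23.5 mm from the collar's axis along its x, standing 10 mm above the collar's top face, narrowed at the tip.
- carousel: Loose white tube carousel, 0.28 kg: floor disc 156 mm across, 6 mm thick; twelve-hole top disc 40 to 45 mm above the underside; round hub 34 mm in diameter up to 95 mm, to grip above the top disc. Its through bore is a D too. Origin: centre of its underside; z up; x points square to the bore's flat and to the drive slot and red dot. Fitted, its underside lies 26 mm above flange_seat.
- carousel_slot (a point): Centre of the drive slot on the carousel's underside, 23.5 mm from its axis along its x: cut through the floor disc, 9 mm wide, 10 mm long radially; it takes the collar's pin. The carousel's bore: 23.6 mm diameter, flat 6.2 mm from the axis, so about 7 degrees of play on the spindle; it meets the spindle's shoulder before the pin.
- sample_cup: Sample cup with a red lid, 39 mm across, 74 mm tall, on the bench to the right; leave it alone. Origin: centre of its underside.
- stain_bottle: Brown bottle with a black cap, 52 mm across, 98 mm tall, at the left of the bench; leave it alone. Origin: centre of its underside.

How it is judged:
By the outcome, as a careful person would: the job done as asked, in the order asked, and still so for the second after the job is handed in, with the robot touching nothing.
It also fails if it takes over 67 s, if anything falls off the work surface, if the arm or the gripper's body presses on something with over 40 N, if the wrist force passes 120 N, or if a joint passes its speed limit or range.

## Working session

There is one attempt and no reset: what is moved stays moved. The work goes in short steps, each a Python script; the robot and the scene stay as the last script left them, time stands still between calls to the robot, and variables do not carry over. Pictures are saved under pics/ and viewed, at most 10 in all, crops included, and the job is handed in when it is done.

```bash
mkdir -p pics; ls; cat > h.py <<'E'
import numpy as np, cv2
from station import env,set_gripper,solver,readout,eyes,finish_job,finder
def K(d):
    f=200/np.tan(np.radians(d["vfov"])/2); return f,d["cx"],d["cy"]
def ext(d,s=None):
    if "R" in d and d["R"] is not None: return np.array(d["R"]),np.array(d["t"])
    T=np.eye(4);T[:3,:3]=s["eef_rot"];T[:3,3]=s["tcp_pos"]
    M=np.linalg.inv(T@np.array(d["hand_eye"])); return M[:3,:3],M[:3,3]
def ray(d,px,z,s=None):
    f,cx,cy=K(d);R,t=ext(d,s)
    v=R.T@np.array([(px[0]-cx)/f,(px[1]-cy)/f,1]);o=-R.T@t
    return o+v*(z-o[2])/v[2]
def proj(d,X,s=None):
    f,cx,cy=K(d);R,t=ext(d,s);c=R@np.array(X)+t
    return np.array([cx+f*c[0]/c[2],cy+f*c[1]/c[2]])
def down(a):  # tool yaw: y axis (closing line) at angle a deg from world x
    a=np.radians(a);y=np.array([np.cos(a),np.sin(a),0]);z=np.array([0,0,-1.]);return np.column_stack([np.cross(y,z),y,z])
def save(d,n): cv2.imwrite("pics/"+n,d["img"][...,::-1])
E
python3 - <<'E'
from h import *
s=readout.sense();print(s["clock"],s["eef_rot"],s["opening"])
for c in ["top","scene"]:
    d=eyes.get_image(c);save(d,c+"0.png")
    print(c,d["vfov"],d["cx"],d["cy"],np.round(d["R"],3).tolist(),np.round(d["t"],3))
    for n,z in [("turntable",0),("flange_seat",.064),("spindle_shoulder",.112),("spindle_tip",.122),("drive_collar",0),("collar_pin",.036),("carousel",0),("carousel_slot",0),("sample_cup",0),("stain_bottle",0)]:
        r=finder.mark_of(d,n)[:2]
        print(n,[(np.round(q["position"],1).tolist(),round(q["p"],2),np.round(ray(d,q["position"],z),4).tolist()) for q in r])
print(readout.sense()["clock"])
E
```

```text
pics
station.py
0.0 [[-9.68467853e-01  2.49138351e-01 -3.15504109e-04]
 [ 2.49138550e-01  9.68466960e-01 -1.31554251e-03]
 [-2.21967856e-05 -1.35266486e-03 -9.99999085e-01]] 0.08513761495670226
top 53.60961268915284 317.77866630567775 195.19349804187613 [[-0.007, -1.0, 0.006], [-0.996, 0.006, -0.089], [0.089, -0.006, -0.996]] [-0.151  0.538  1.112]
turntable [([322.1, 208.9], 0.9, [0.4989, -0.1667, 0.0]), ([231.0, 212.8], 0.23, [0.4891, 0.0992, 0.0])]
flange_seat [([327.6, 201.8], 0.8, [0.515, -0.181, 0.064])]
spindle_shoulder [([325.9, 204.9], 0.93, [0.5033, -0.1749, 0.112])]
spindle_tip [([327.6, 204.8], 0.96, [0.5029, -0.1791, 0.122])]
drive_collar [([393.1, 221.7], 0.7, [0.4602, -0.3737, 0.0])]
collar_pin [([395.4, 231.5], 0.85, [0.4318, -0.3725, 0.036])]
carousel [([231.9, 214.1], 0.68, [0.4853, 0.0966, 0.0])]
carousel_slot [([227.1, 226.0], 0.72, [0.4508, 0.1101, 0.0])]
sample_cup [([401.5, 182.8], 0.67, [0.5744, -0.4011, 0.0])]
stain_bottle [([216.3, 153.0], 0.95, [0.6663, 0.1449, 0.0])]
scene 50.50562565245361 319.0497437679748 195.18285453599051 [[0.473, -0.881, 0.02], [-0.58, -0.328, -0.745], [0.663, 0.341, -0.666]] [-0.382  0.339  0.896]
turntable [([322.8, 235.7], 0.72, [0.4948, -0.1793, 0.0])]
flange_seat [([323.0, 217.7], 0.64, [0.4992, -0.1757, 0.064])]
spindle_shoulder [([325.8, 202.5], 0.73, [0.5088, -0.1775, 0.112])]
spindle_tip [([324.5, 204.0], 0.74, [0.4924, -0.1819, 0.122]), ([378.6, 266.0], 0.33, [0.3737, -0.3788, 0.122])]
drive_collar [([386.4, 274.4], 0.87, [0.4563, -0.3811, 0.0])]
collar_pin [([381.6, 265.8], 0.57, [0.4469, -0.3673, 0.036])]
carousel []
carousel_slot [([228.9, 208.4], 0.95, [0.4562, 0.1102, -0.0])]
sample_cup [([407.2, 244.7], 0.92, [0.5771, -0.3936, 0.0]), ([260.4, 164.4], 0.34, [0.6755, 0.1485, 0.0])]
stain_bottle [([262.5, 165.5], 0.71, [0.674, 0.1392, 0.0])]
1.1
```

```bash
python3 - <<'E'
import cv2
a=cv2.imread("pics/top0.png")[110:270,190:430];cv2.imwrite("pics/a.png",cv2.resize(a,None,fx=3.3,fy=3.3,interpolation=cv2.INTER_CUBIC))
a=cv2.imread("pics/scene0.png")[110:310,190:450];cv2.imwrite("pics/b.png",cv2.resize(a,None,fx=2.9,fy=2.9,interpolation=cv2.INTER_CUBIC))
E
```

```text
(no output)
```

View pics/a.png

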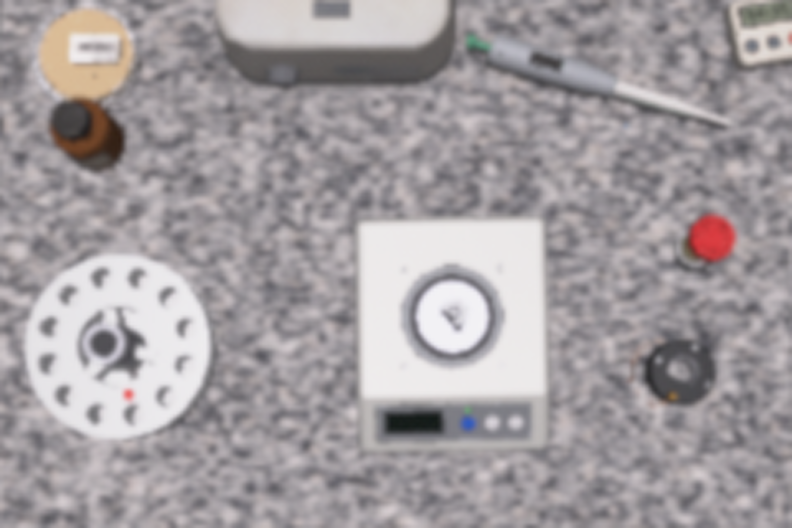

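View pics/b.png

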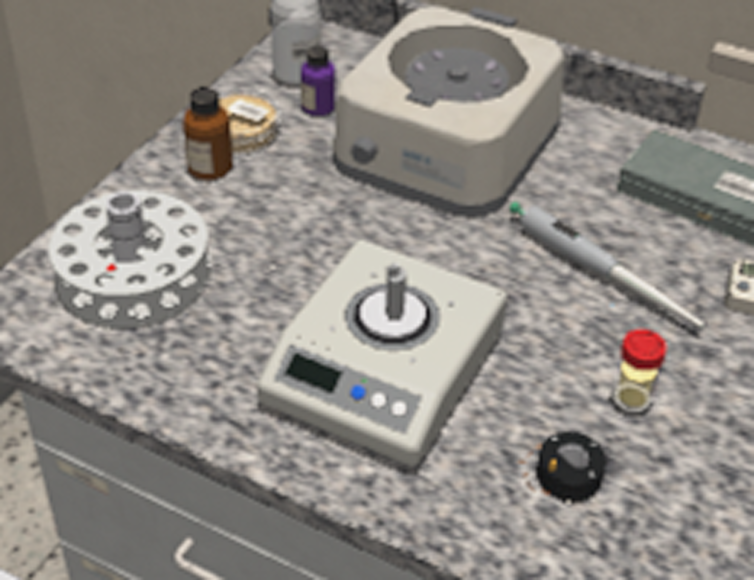

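The top view shows the carousel at left (red dot near crop px 128,394), the turntable in the centre (spindle near 452,317) and the collar at right (680,370; pin 672,396). The scene view agrees with this. Next I'll take close wrist views of the carousel, spindle and collar.

```bash
python3 - <<'E'
from h import *
d=eyes.get_image("wrist");H=np.array(d["hand_eye"]);print(np.round(H,3).tolist(),d["vfov"])
T=[("car",(.485,.097,.045),.19),("spin",(.503,-.178,.1),.22),("col",(.458,-.377,.026),.19)]
pts={"car":[("carousel",0),("carousel_slot",0)],"spin":[("spindle_tip",.122),("spindle_shoulder",.112),("flange_seat",.064),("turntable",0)],"col":[("drive_collar",0),("collar_pin",.036)]}
for n,c,h in T:
    R=down(90)
    # choose TCP so target is on optical axis
    o=R@H[:3,3];v=R@H[:3,2]
    dist=-(h)/v[2]; p=np.array(c)-v*dist-o
    try: env.move_pose(p,R)
    except env.IKError as e: print(n,p,"ikerr"); continue
    env.sleep(.2);s=readout.sense();d=eyes.get_image("wrist");save(d,n+".png")
    np.savez(n+".npz",rot=s["eef_rot"],pos=s["tcp_pos"])
    print(n,np.round(s["tcp_pos"],3),np.round(s["joints"],1),s["clock"])
    for l,z in pts[n]:
        print(l,[(np.round(q["position"],1).tolist(),round(q["p"],2),np.round(ray(d,q["position"],z,s),4).tolist()) for q in finder.mark_of(d,l)[:2]])
a=np.hstack([cv2.imread(f"pics/{n}.png")[:,120:520] for n in ("car","spin")]);cv2.imwrite("pics/c.png",a)
E
```

```text
[[0.001, -0.96, -0.281, 0.071], [1.0, 0.001, 0.001, -0.001], [-0.001, -0.281, 0.96, -0.143], [0.0, 0.0, 0.0, 1.0]] 71.66306542860478
car [0.501 0.099 0.092] [ 11.1  -0.9 -11.3  79.6   0.   11.1] 3.4417
carousel [([328.4, 179.3], 0.93, [0.4823, 0.1027, 0.0])]
carousel_slot [([326.8, 156.7], 0.64, [0.4627, 0.1012, 0.0])]
spin [ 0.51  -0.176  0.177] [-19.    2.8   1.8  89.    0.  -19.1] 4.9
spindle_tip [([319.7, 206.0], 0.76, [0.5037, -0.179, 0.122])]
spindle_shoulder [([322.6, 201.5], 0.95, [0.5032, -0.1768, 0.112])]
flange_seat [([320.0, 187.1], 0.7, [0.5038, -0.1792, 0.064])]
turntable [([319.6, 200.8], 0.18, [0.5373, -0.1802, 0.0])]
col [ 0.475 -0.375  0.074] [-38.3  12.2   0.8  78.5   0.  -38.4] 6.2583
drive_collar [([319.3, 185.6], 0.62, [0.4576, -0.3788, 0.0])]
collar_pin [([335.0, 171.6], 0.66, [0.4389, -0.3679, 0.036])]
```

```bash
python3 - <<'E'
from h import *
d=eyes.get_image("top");save(d,"top1.png")
for n in ("carousel","carousel_slot"): print([ (np.round(q["position"],1),q["p"]) for q in finder.mark_of(d,n)])
A=cv2.imread("pics/top0.png")[170:260,190:270].astype(int);B=cv2.imread("pics/top1.png")[170:260,190:270].astype(int)
print(abs(A-B).max(),abs(A-B).mean())
a=np.hstack([cv2.imread(f"pics/{n}.png")[:,186:452] for n in ("car","spin","col")]);cv2.imwrite("pics/c.png",a)
E
```

```text
[]
[(array([229.4, 226.6]), 0.81)]
5 2.122824074074074
```

View pics/c.png

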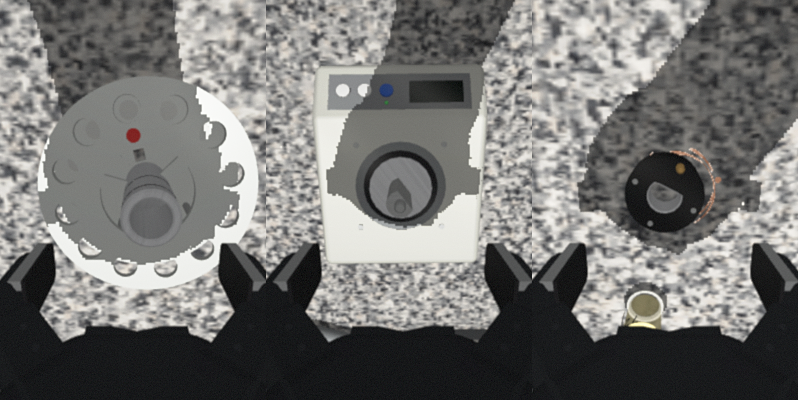

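```bash
python3 - <<'E'
from h import *
d=eyes.get_image("wrist");s0=readout.sense()
def S(n):
    q=np.load(n+".npz");return dict(eef_rot=q["rot"],tcp_pos=q["pos"])
def overlay(n,pts,box,out,k):
    im=cv2.imread(f"pics/{n}.png")[box[1]:box[3],box[0]:box[2]];im=cv2.resize(im,None,fx=k,fy=k,interpolation=cv2.INTER_CUBIC)
    for P,c in pts:
        p=(proj(d,P,S(n))+.5-np.array(box[:2]))*k; cv2.circle(im,tuple(int(v) for v in p),1,c,-1)
    return im
def circ(c,r,z): return [(c[0]+r*np.cos(a),c[1]+r*np.sin(a),z) for a in np.linspace(0,2*np.pi,60)]
c=(.458,-.3785);a=np.radians(150)
P=[(p,(0,255,0)) for p in circ(c,.029,.026)+circ(c,.0118,.026)]+[(p,(255,0,255)) for p in circ((c[0]+.0235*np.cos(a),c[1]+.0235*np.sin(a)),.0015,.036)]
i1=overlay("col",P,(265,140,365,240),"",4)
c=(.5035,-.178)
P=[(p,(0,255,0)) for p in circ(c,.030,.064)+circ(c,.0046,.122)+circ(c,.011,.112)]
i2=overlay("spin",P,(270,130,370,230),"",4)
cv2.imwrite("pics/d.png",np.hstack([i1,i2]))
E
```

```text
(no output)
```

View pics/d.png

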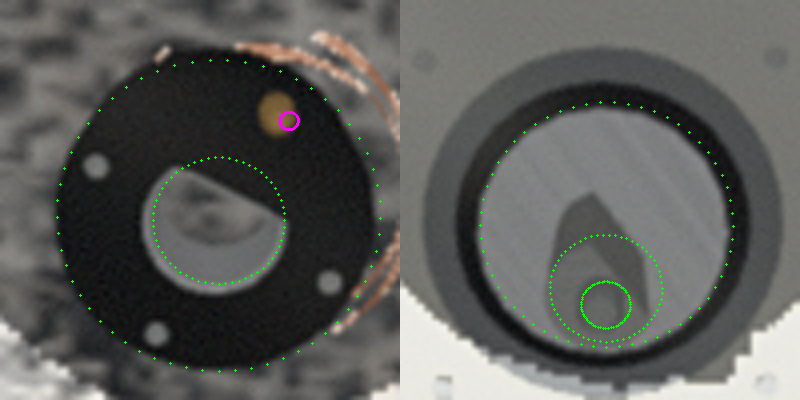

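Collar: outer circle matches my overlay at (0.458, -0.378), and the bore flat and pin (276,114) give about 154°. Spindle: flange matches at (0.5035, -0.178), and the flat face (592,192 to 645,260) gives about 126°. I'll centre the collar with two squeezes, grip it, and check the pin angle in hand.

```bash
python3 - <<'E'
from h import *
c=np.array([.458,-.3783])
def at(z): return [c[0],c[1],z]
set_gripper(.075,30)
env.move_pose(at(.06),down(0))
env.servo_line(at(.0),rate=.08,force_limit=8)
set_gripper(.05,20);s=readout.sense();print("sq1",s["opening"],s["grip_force"],s["tcp_pos"],np.round(s["joints"],0))
set_gripper(.075)
env.servo_line(at(.045),rate=.15)
env.move_pose(at(.045),down(90))
env.servo_line(at(.0),rate=.08,force_limit=8)
set_gripper(.05,60);s=readout.sense();print("sq2",s["opening"],s["grip_force"],s["tcp_pos"],np.round(s["joints"],0))
env.servo_line(at(.17),rate=.2);env.sleep(.2)
s=readout.sense();d=eyes.get_image("wrist");save(d,"held.png")
print(s["opening"],s["ft_force"],s["clock"])
q=finder.mark_of(d,"collar_pin");print(q[:2])
if q:
    p=ray(d,q[0]["position"],s["tcp_pos"][2]+.036,s)-s["tcp_pos"];print(p,np.degrees(np.arctan2(p[1],p[0])))
tp=s["tcp_pos"]
im=cv2.imread("pics/held.png")[150:290,230:410];im=cv2.resize(im,None,fx=3,fy=3,interpolation=cv2.INTER_CUBIC)
def put(P,col):
    p=(proj(d,P,s)+.5-[230,150])*3;cv2.circle(im,tuple(int(v) for v in p),1,col,-1)
for a in np.linspace(0,6.28,60): put(tp+[.029*np.cos(a),.029*np.sin(a),.026],(0,255,0))
for g,col in((148,(255,0,255)),(154,(0,255,255)),(160,(255,0,0))):
    r=np.radians(g);put(tp+[.0235*np.cos(r),.0235*np.sin(r),.036],col)
# spindle D overlay
q=np.load("spin.npz");S=dict(eef_rot=q["rot"],tcp_pos=q["pos"])
i2=cv2.imread("pics/spin.png")[155:225,290:350];i2=cv2.resize(i2,None,fx=6,fy=6,interpolation=cv2.INTER_CUBIC)
for z in(.064,.112):
  for a in np.linspace(-180,180,120):
    r=np.radians(a);R=min(.011,.005/max(np.cos(r),1e-3));b=r+np.radians(126)
    p=(proj(d,(.5035+R*np.cos(b),-.178+R*np.sin(b),z),S)+.5-[290,155])*6;cv2.circle(i2,tuple(int(v) for v in p),1,(0,255,0),-1)
cv2.imwrite("pics/e1.png",im)
H=np.zeros((420,900,3),np.uint8);H[:,:540]=im;H[:,540:]=i2;cv2.imwrite("pics/e.png",cv2.resize(H,(800,373)))
E
```

```text
sq1 0.05650159345497962 21.624162308871746 [ 0.45843219 -0.37862112  0.00089419] [-40.  13.  -7.  70.   0.  50.]
sq2 0.05526894752510753 64.2033277451992 [ 0.45858185 -0.37868684  0.0012453 ] [-40.  13.  -7.  70.   0. -40.]
0.05565255284619412 [0.23988349 0.31993581 0.14159513] 13.85
[{'position': [349.4, 239.8], 'p': 0.6}]
[-0.02145049  0.01032896  0.036     ] 154.28799630811315
```

View pics/e.png

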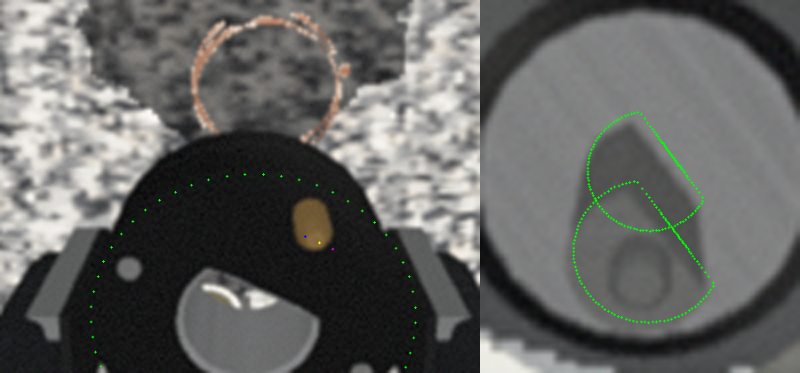

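Held view: the pin tip (318,242) coincides with the 154° overlay mark. The spindle's D sits about 1 px left and below my overlay, so I take its centre as (0.504, -0.1786) and its flat as about 128°. Next I bring the collar over and feel it down.

```bash
python3 - <<'E'
from h import *
c=np.array([.504,-.1786]);off=.0012
def yaw(a): return down(90+a-154)
def P(z,e=(0,0)): return [c[0]+e[0],c[1]+e[1],z+off]
env.move_pose(P(.15),yaw(128))
env.servo_line(P(.125),yaw(128),rate=.1)
env.sleep(.2);s=readout.sense();print(s["tcp_pos"],s["ft_force"])
hit=env.servo_line(P(.1),rate=.03,force_limit=5)
env.sleep(.1);s=readout.sense();print(hit,s["tcp_pos"]-[0,0,off],s["ft_force"],s["ft_torque"],s["clock"])
E
```

```text
[ 0.50422863 -0.17890031  0.12682077] [-0.41837553  0.8698289  -1.27173294]
True [ 0.50456859 -0.17828597  0.10054324] [ 2.72795121 -0.13869566 -1.36352132] [-0.05063693 -0.52031416 -0.02250258] 16.2417
```

The collar went 11 mm past the shoulder at the first try, so the flats match. I'll descend compliantly.

```bash
cat >> h.py <<'E'
def comply(zt,step=.006,lim=6,k=1.5e-4,f0=None,rate=.04,n=25,zstop=12):
    "descend to TCP height zt, shifting sideways with the felt force"
    f0=readout.sense()["ft_force"]*0 if f0 is None else f0
    p=np.array(readout.sense()["tcp_pos"]);cmd=p.copy();stuck=0
    for i in range(n):
        s=readout.sense();f=np.array(s["ft_force"])-f0
        cmd[:2]+=np.clip(k*f[:2],-.0006,.0006)
        z0=s["tcp_pos"][2];cmd[2]=max(zt,z0-step)
        h=env.servo_line(cmd.tolist(),rate=rate,force_limit=lim)
        s=readout.sense()
        print(h,np.round(np.array(s["tcp_pos"])*1e3,2),np.round(s["ft_force"],1),round(s["clock"],2))
        if s["tcp_pos"][2]<zt+.0006: break
        stuck=stuck+1 if z0-s["tcp_pos"][2]<.0004 else 0
        if stuck>=3: break
E
python3 - <<'E'
from h import *
comply(.064+.0012-.001,step=.01,lim=8)
E
```

```text
False [ 504.68 -178.21   91.22] [ 1.8 -0.1 -1.2] 16.65
False [ 504.97 -178.25   80.87] [ 0.4 -0.2 -1.3] 17.07
False [ 505.08 -178.27   70.53] [-1.  -0.2 -0.2] 17.48
True [ 505.73 -178.62   65.22] [-1.   0.3  4.8] 17.71
False [ 505.71 -178.6    65.22] [-0.3  0.2  6. ] 17.96
False [ 505.72 -178.58   65.22] [0.1 0.4 6.1] 18.21
False [ 505.75 -178.6    65.22] [ 0.3 -0.7  5.9] 18.46
```

The collar is home (underside at 64.0 mm). I'll release it, back off, look at the pin, then look at the carousel.

```bash
python3 - <<'E'
from h import *
s=readout.sense();p=np.array(s["tcp_pos"])
set_gripper(.075);s=readout.sense();print(s["ft_force"],s["tcp_pos"])
env.servo_line([p[0],p[1],.18],rate=.15)
H=np.array(eyes.get_image("wrist")["hand_eye"])
T=[("col2",(.505,-.178,.1),.22,[("drive_collar",.064),("collar_pin",.1)]),("car2",(.482,.1,.07),.26,[("carousel",0),("carousel_slot",0)])]
ims=[]
for n,c,h,L in T:
    R=down(90);o=R@H[:3,3];v=R@H[:3,2];q=np.array(c)+v*h/v[2]-o
    env.move_pose(q,R);env.sleep(.2);s=readout.sense();d=eyes.get_image("wrist");save(d,n+".png")
    np.savez(n+".npz",rot=s["eef_rot"],pos=s["tcp_pos"]);print(n,s["tcp_pos"],s["clock"])
    for l,z in L: print(l,[(np.round(r["position"],1).tolist(),round(r["p"],2),np.round(ray(d,r["position"],z,s),4).tolist()) for r in finder.mark_of(d,l)[:2]])
    im=d["img"][120:260,250:390,::-1].copy() if n=="col2" else d["img"][105:245,250:390,::-1].copy()
    y0=120 if n=="col2" else 105;k=2.85
    im=cv2.resize(im,(400,400),interpolation=cv2.INTER_CUBIC);k=400/140
    def put(P,col):
        u=(proj(d,P,s)+.5-[250,y0])*k;cv2.circle(im,tuple(int(v) for v in u),1,col,-1)
    if n=="col2":
        C=[((.505,-.1785),.029,.09)]; 
        r=np.radians(128);put((.505+.0235*np.cos(r),-.1785+.0235*np.sin(r),.1),(255,0,255))
    else: C=[((.4823,.1),.078,.045),((.4823,.1),.017,.095)]
    for cc,rad,z in C:
        for a in np.linspace(0,6.28,100): put((cc[0]+rad*np.cos(a),cc[1]+rad*np.sin(a),z),(0,255,0))
    ims.append(im)
cv2.imwrite("pics/f.png",np.hstack(ims))
E
```

```text
[ 0.39786012 -0.5734766   0.39879093] [ 0.50480155 -0.17816693  0.06390523]
col2 [ 0.51173526 -0.17712449  0.17711596] 20.475
drive_collar [([321.9, 203.0], 0.23, [0.5214, -0.1786, 0.064])]
collar_pin [([343.4, 183.1], 0.83, [0.4929, -0.1609, 0.1])]
car2 [0.47744391 0.09986061 0.1870602 ] 21.9083
carousel [([328.5, 184.1], 0.81, [0.4863, 0.1063, 0.0])]
carousel_slot [([325.6, 165.7], 0.66, [0.4636, 0.1027, 0.0])]
```

View pics/f.png

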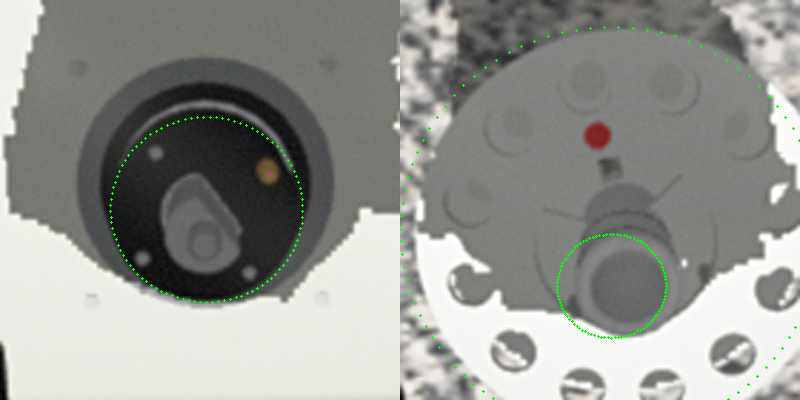

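```bash
python3 - <<'E'
from h import *
d=eyes.get_image("wrist");s=readout.sense();im=d["img"].astype(int)
m=(im[...,0]>90)&(im[...,1]<70)&(im[...,2]<70);m[:, :250]=0;m[:,390:]=0
r,c=np.nonzero(m);px=(c.mean(),r.mean());C=np.array([.4823,.1056]);print(len(r),px)
for z in(.045,): p=ray(d,px,z,s)[:2]-C;print("dot",p,np.hypot(*p),np.degrees(np.arctan2(p[1],p[0])))
for z in (0,.006): p=ray(d,(250+210/2.857-.5,105+168/2.857-.5),z,s)[:2]-C;print("slot",p,np.hypot(*p),np.degrees(np.arctan2(p[1],p[0])))
p=ray(d,(250+230/2.857-.5,105+285/2.857-.5),.095,s);print("hub",p)
# full-disc fit of white/gray top disc outline via darkness is unreliable; hub bore ellipse
g=cv2.medianBlur(cv2.cvtColor(d["img"],cv2.COLOR_RGB2GRAY),3)[180:230,305:360]
hc=cv2.HoughCircles(cv2.resize(g,None,fx=4,fy=4),cv2.HOUGH_GRADIENT,1,30,param1=60,param2=15,minRadius=40,maxRadius=90)
if hc is not None:
    for x,y,R in hc[0][:4]: print(x/4+305,y/4+180,R/4,ray(d,(x/4+304.6,y/4+179.6),.095,s))
E
```

```text
55 (np.float64(318.43636363636364), np.float64(152.3272727272727))
dot [-0.04053506 -0.01025398] 0.041811898169323784 -165.80393743010697
slot [-0.02171851 -0.00546563] 0.022395683277385944 -165.87439509380127
slot [-0.0227193  -0.00547907] 0.023370637837315678 -166.44123391466715
hub [0.48146242 0.10619409 0.095     ]
```

Carousel: hub at (0.4815, 0.106); dot and slot both give -166°. Now the double squeeze, grip, lift and dot check.

```bash
python3 - <<'E'
from h import *
c=np.array([.4816,.1058])
def at(z): return [c[0],c[1],z]
set_gripper(.06,20)
env.move_pose(at(.13),down(0))
print(env.servo_line(at(.054),rate=.1,force_limit=8))
set_gripper(.02,20);s=readout.sense();print("sq1",s["opening"],s["tcp_pos"],s["ft_force"])
set_gripper(.06);env.servo_line(at(.11),rate=.15)
env.move_pose(at(.11),down(90))
print(env.servo_line(at(.054),rate=.1,force_limit=8))
set_gripper(.02,70);s=readout.sense();print("sq2",s["opening"],s["tcp_pos"],s["ft_force"])
print("off",s["tcp_pos"][2])
env.servo_line(at(.215),rate=.15);env.sleep(.3)
s=readout.sense();d=eyes.get_image("wrist");save(d,"held2.png")
im=d["img"].astype(int);m=(im[...,0]>90)&(im[...,1]<70)&(im[...,2]<70)
r,cc=np.nonzero(m);px=(np.median(cc),np.median(r));print(len(r),px,s["ft_force"],s["clock"],s["opening"])
p=ray(d,px,s["tcp_pos"][2]-.054+.045,s)[:2]-s["tcp_pos"][:2];print(p,np.hypot(*p),np.degrees(np.arctan2(p[1],p[0])))
E
```

```text
False
sq1 0.03268695429647005 [0.48214666 0.1058976  0.05483794] [-0.21753361 -0.23459658  5.98634411]
False
sq2 0.03223650710593273 [0.48214169 0.10603479 0.0550948 ] [-1.52839664 -0.75612181  5.58910519]
off 0.055094798300777
227 (np.float64(305.0), np.float64(172.0)) [ 0.48586476 -0.03506622 -2.19580712] 29.9667 0.03173380439348788
[-0.04153035 -0.01070715] 0.042888374301814816 -165.54310510440166
```

View pics/held2.png

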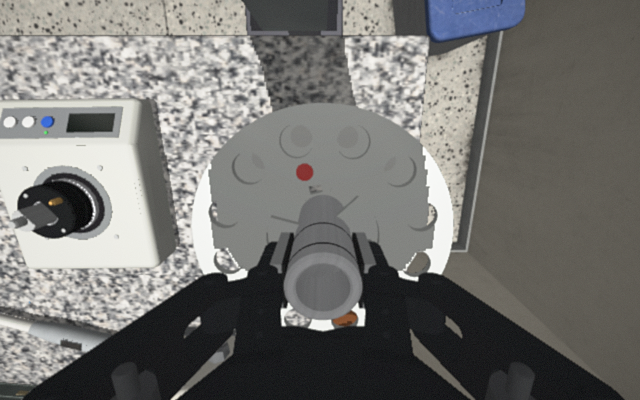

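The carousel is held (dot at 305,172), at -165.5° in the hand; the collar sits on the spindle. Next I bring it over the spindle and feel it down.

```bash
python3 - <<'E'
from h import *
off=.0551;c=[.5047,-.1783];R=down(90+127-194.5)
env.move_pose(c+[.150+off],R)
env.sleep(.2);s=readout.sense();print(s["tcp_pos"],s["ft_force"],np.round(s["joints"],0))
env.servo_line(c+[.126+off],rate=.08)
hit=env.servo_line(c+[.104+off],rate=.03,force_limit=5)
env.sleep(.1);s=readout.sense();print(hit,s["tcp_pos"]-[0,0,off],s["ft_force"],s["ft_torque"],s["clock"])
E
```

```text
[ 0.50501602 -0.17718483  0.20526927] [ 0.96557583 -0.59183898 -2.24539742] [-19.   2.   5.  92.   0.  48.]
False [ 0.50475147 -0.17829015  0.1041516 ] [ 0.89763436  0.06550938 -2.77323791] [ 0.03392103 -0.34524079 -0.01128794] 32.75
```

Past the shoulder at the first try. I'll continue down gently onto the pin and the collar.

```bash
python3 - <<'E'
from h import *
comply(.090+.0551-.001,step=.005,lim=6,rate=.03,f0=np.array([.5,0,-2.7]))
s=readout.sense();print(s["tcp_pos"][2]-.0551,s["ft_torque"])
E
```

```text
False [ 504.78 -178.24  153.97] [ 1.2  0.3 -2.3] 33.06
False [ 504.8  -178.21  148.66] [ 0.9  0.5 -2.6] 33.38
True [ 505.22 -178.33  145.08] [-0.   0.2  4.4] 33.61
False [ 505.23 -178.31  145.04] [-0.7 -0.6  5.5] 33.86
False [ 505.2  -178.33  145.09] [-0.7  0.4  4.6] 34.11
False [ 505.16 -178.32  145.07] [ 0.7 -1.7  6.9] 34.36
0.08997321019802237 [ 0.096255  -0.2539706 -0.0386988]
```

Seated at 90.0 mm, flush. I'll release, retract and check.

```bash
python3 - <<'E'
from h import *
p=np.array(readout.sense()["tcp_pos"])
set_gripper(.06);env.servo_line([p[0],p[1],.24],rate=.12)
env.move_pose([.35,.1,.28],down(90));env.sleep(.3)
s=readout.sense();d=eyes.get_image("scene");print(s["clock"],s["ft_force"])
for l in("sample_cup","stain_bottle"): print(l,[np.round(ray(d,q["position"],0),4) for q in finder.mark_of(d,l)[:1]])
a=d["img"][130:290,200:440,::-1];cv2.imwrite("pics/g.png",cv2.resize(a,None,fx=3.3,fy=3.3,interpolation=cv2.INTER_CUBIC))
E
```

```text
37.2083 [-0.6002089   0.05873783 -1.04724893]
sample_cup [array([ 0.5681, -0.4016,  0.    ])]
stain_bottle [array([0.6813, 0.1449, 0.    ])]
```

View pics/g.png

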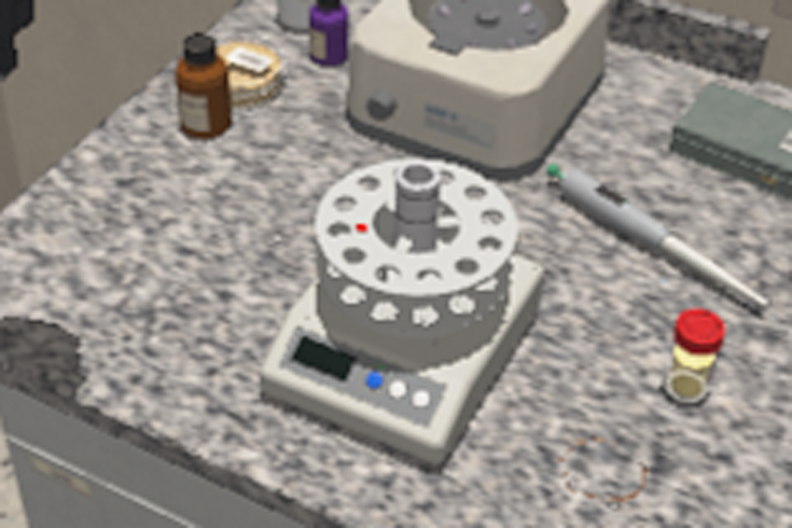

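The carousel sits level on the base (red dot at 361,228). The cup (690,355) and the bottle (203,90) are upright and where they were, and the gripper is clear.

```bash
python3 -c "
from h import *
print(finish_job())"
```

```text
the job is handed in; nothing more can be done
None
```

The turntable is back together and handed in at about 37 s: by touch, the collar is home on the flange (underside at 64.0 mm) and the carousel flush on it (90.0 mm), both released; the last picture shows the cup and bottle upright and in place.

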